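# Fit the lid pair on a board tin and raise the outer lid alone

## Robot

A 6-joint arm with a two-finger parallel gripper is mounted at the origin on the work surface. World frame = base frame: x ahead of the robot, y to its left, z up, the work surface at z = 0. Lengths are in m, angles in degrees, forces in N, time in s.
With the tool pointing down it reaches from about 0.325 to 0.775 m from the base axis. Payload 5.5 kg.
Tool frame: the origin (TCP) lies at the centre of the arm's flange, where the gripper is bolted on; the fingertips stand 182 mm ahead of it and the grasp point (between the pads) lies 163 mm ahead of it; z points along the fingers, y is the line along which they close (so a half turn about z gives the same grasp; the last joint's range is limited). The gripper opens to 88 mm and grips with 3 to 60 N. Pads are 20 mm wide; open, the fingers measure 115 mm over their backs; the gripper's body (75 mm by 178 mm) begins 61 mm behind the grasp point.
Start: joints at [-68.795, 5.22, 70.514, -0, 104.267, -3.249], TCP at [0.248, -0.546, 0.405] pointing down, gripper open.
Joint ranges: [-164.24, 164.24], [-49.07, 125.15], [9.68, 141.18], [-86.29, 266.29], [3.28, 154.24], [-151.56, 151.56]. Speed limits (degrees/s): [147.25, 147.25, 172.46, 180, 180, 180].

## Interface

Orientations are given as [roll, pitch, yaw] about the fixed x, y, z axes, in that order (R = Rz(yaw) Ry(pitch) Rx(roll)).
In Python, from station import r gives the robot as it stands. The module is installed in compiled form; this text tells all that it offers. Calls block until the motion is done:
- r.reach(position, orientation): joint-space move of the TCP to a pose.
- r.servo_line(position, rotation=None, speed=0.15): straight line of the TCP; rotation=None keeps the orientation; speed is the mean speed in m/s.
- r.move_joints(angles): joint-space move.
- r.let_go() and r.grab(squeeze=None): open the fingers fully, or close them until they stop; squeeze is the grip in N (None keeps the last).
- r.wait(seconds).
- r.inverse_kinematics(position, orientation): joint angles nearest the present ones, or None.
- r.sense(): the state.
- r.snapshot(name): name is "scene" or "top"; returns a dict with "frame" (384x512x3 uint8, red, green, blue), "fx", "fy", "cx", "cy" (pixels), "dist_coeffs" ([k1, k2, p1, p2, k3] as OpenCV has them; the pictures are not rectified), "R" (3x3) and "t" (3): a world point X has camera coordinates R X + t. Camera axes: x right, y down, z forward; pixel columns grow to the right and rows downward; lengths in m; the calibration is good to about 2 mm. A picture is of the moment at which its call begins. There is no depth.
A pose or a line that the arm cannot do raises r.IKError and nothing moves.
- r.hand_in(): hands the job in; it is judged then, once.
The state is a dict: "clock": time; "joints": joint angles; "joint_vel": joint speeds; "joint_torque": joint torques, N m; "tcp_pos": TCP position; "orientation": TCP orientation; "contact_force": force on the tool from outside, world axes, zero at the start; "torque": the same for the moment, N m; "opening": finger opening in m; "gripper_force": force on a finger pad.
Only numpy, scipy, OpenCV 4.12 (cv2) and the standard library are available. Lean on these libraries where they do the work, as an engineer would, in place of code of your own. Each camera call takes 0.05 s, during which the arm holds its last target. There are 200 camera calls.

## Task

Pick up the nested pair of lids by the inner lid's upright tab and set it down, without dropping it, on the open board tin, so that the inner lid is fully seated in the tin's mouth with the outer lid still lying on it. Then let go of the tab, take the outer lid by its collar and draw it straight up off the inner lid, never pulling the inner lid out of its seat, and finish while still holding the outer lid level and still above the tin, completely clear of the tab, so that a drying card can be laid between the lids. Leave the screwdriver, jar and solder spool where they are.

Things in the scene. Friction and masses are not known exactly. Their poses are not given: they have to be found in the camera images.
- tin: Open sheet-steel tin with a green circuit board on its floor, fixed to the bench on either side of it, turned up to 0.5 rad. Outside 126 (its x) x 92 (y) x 50 mm high, walls 3 mm, mouth 120 x 86 mm. Origin: centre of the underside, on the bench; z up.
- inner_lid: Grey plastic inner lid, 0.15 to 0.31 kg, loose on the bench. A plug 115 (x) x 81 (y) x 12 mm high enters the mouth with 2.5 mm to spare each side; a flange 126 x 92 x 5 above it rests on the tin's rim; an upright tab stands in the centre. Origin: centre of the plug's underside; z up. Fits either way round, x along the tin's x; fully seated its origin is 38 mm above the tin's.
- tab_top (a point): Centre of the top of the inner lid's tab, 78 mm above that lid's origin. The tab is 36 (x) x 12 (y) mm, upright from the flange, through the outer lid's slot and collar; its top 30 mm stand out above the collar. Gripped there across its 12 (along y) it carries both lids, as the outer lid only rests on the flange.
- outer_lid: Steel outer lid, 0.17 to 0.35 kg, nested: it rests loose on the inner lid's flange, origin 17 mm above that lid's origin. Plate 141 (x) x 107 (y) x 3; skirt round its edge to 10 mm below its underside, 5 mm past the rim of the tin with 5.5 to spare each side. Origin: centre of the plate's underside; z up. Clear of the tab once raised 71 mm or more from its nested place.
- collar_top (a point): Centre of the top of the outer lid's collar, 31 mm above that lid's origin. The collar is an upright rectangular frame, 52 (x) x 28 (y) mm outside, 28 high, walls 5, round an opening 42 x 18 through the lid (3 to spare round the tab each side). Lift the lid by gripping the collar outside across its 28 (along y); the tab stands up between the fingers.
- screwdriver: Bystander: screwdriver 160 mm long lying on the bench between the tin and the lids; origin at the middle of its underside.
- flux_jar: Bystander: closed jar, 48 mm in diameter, 55 mm high, beyond the work; origin at the centre of its underside.
- solder_spool: Bystander: aluminium spool standing on end, 54 mm in diameter, 38 mm high, beyond the work; origin at the centre of its underside.
Not all that is in view belongs to the job. Several things have the shape of the inner_lid; the one meant has the colours described above.

How it is judged (in metres and radians):
On the way, in this order (a step that is already met when the one before it is completed fails the run):
1. the nested pair is lifted off the bench together (height (world z) of inner_lid above 0.03 m and contact force between the fingers and inner_lid above 0.1 N and z of outer_lid in the frame of inner_lid between 0.014 and 0.0205 m), for 0.2 s.
2. the inner lid sits fully in the tin's mouth, the outer lid still lies on it, and the fingers have let go of the tab (z of inner_lid in the frame of tin between 0.035 and 0.0405 m and horizontal distance between inner_lid and tin below 0.006 m and angle between the x axis of inner_lid and the x axis of tin, either way round below 0.09 rad and angle between inner_lid's own z axis and vertical below 0.04 rad and z of outer_lid in the frame of inner_lid between 0.014 and 0.0205 m and contact force between the fingers and inner_lid below 0.1 N), for 0.2 s.
At the end, for the whole second after the job is handed in: Outer lid held still by the fingers, level to 0.15 rad, origin over 128 mm above the bench and within 45 mm of the tin's centre, touching neither lid nor tin; inner lid seated (height 2.5 mm, 6 mm sideways, 0.09 rad), untouched; bystanders within 25 mm of their places (height (world z) of outer_lid above 0.128 m and horizontal distance between outer_lid and tin below 0.045 m and angle between outer_lid's own z axis and vertical below 0.15 rad and linear speed of outer_lid below 0.03 m/s and contact force between the fingers and outer_lid above 1 N and contact force between each of outer_lid, the fingers and inner_lid below 0.1 N and contact force between outer_lid and tin below 0.1 N and z of inner_lid in the frame of tin between 0.035 and 0.0405 m and horizontal distance between inner_lid and tin below 0.006 m and angle between the x axis of inner_lid and the x axis of tin, either way round below 0.09 rad and angle between inner_lid's own z axis and vertical below 0.04 rad and contact force between inner_lid and tin above 0.5 N and linear speed of inner_lid below 0.02 m/s and distance of each of screwdriver, flux_jar, solder_spool from where it was at the start of the episode below 0.025 m); the arm keeps its last pose, push and grip.
It fails at once if the inner lid is let go in the air (dropped) more than 8 mm above its seat (height (world z) of inner_lid above 0.046 m and contact force between the fingers and inner_lid below 0.02 N).
It fails at once if the lids come apart by more than 10 mm while the inner lid is not seated in the tin (parted too early, or the inner lid pulled up with the outer) (z of outer_lid in the frame of inner_lid above 0.027 m and (z of inner_lid in the frame of tin above 0.043 m or horizontal distance between inner_lid and tin above 0.01 m)).
It fails at once if a bystander is disturbed (moved more than 25 mm) (distance of any of screwdriver, flux_jar, solder_spool from where it was at the start of the episode above 0.025 m).
It also fails if it takes over 48 s, if anything falls off the work surface, if the arm or the gripper's body presses on something with over 40 N, if the wrist force passes 120 N, or if a joint passes its speed limit or range.

## Working session

There is one attempt and no reset: what is moved stays moved. The work goes in short steps, each a Python script; the robot and the scene stay as the last script left them, time stands still between calls to the robot, and variables do not carry over. Pictures are saved under pics/ and viewed, at most 10 in all, crops included, and the job is handed in when it is done.

```bash
mkdir -p pics
python3 - <<'E'
from station import r
import cv2,pickle
for n in("scene","top"):
    s=r.snapshot(n);pickle.dump(s,open(n+".pkl","wb"))
    cv2.imwrite(f"pics/{n}0.png",s["frame"][:,:,::-1])
    print(n,s["fx"],s["cx"],s["cy"],s["dist_coeffs"],(-s["R"].T@s["t"]).round(3))
print(r.sense())
E
```

```text
scene 473.57895281011025 252.9150165755873 193.64755582123203 [-0.16193858  0.          0.          0.          0.        ] [1.069 0.388 1.086]
top 363.4784983911388 253.58206170170376 192.4614375510909 [0.0387608 0.        0.        0.        0.       ] [ 0.393 -0.07   0.913]
{'clock': 0.1, 'joints': array([-6.87962141e+01,  5.25631657e+00,  7.05730265e+01,  8.60909709e-04,
        1.04267119e+02, -3.24787194e+00]), 'joint_vel': array([-0.04581403, -0.09972254, -0.15592212, -0.04572164,  0.05806505,
       -0.11262931]), 'joint_torque': array([ 3.88478904e-03, -4.47857559e+01, -4.07569778e+01,  7.00900541e-02,
        2.83910392e-02, -9.76131150e-05]), 'tcp_pos': array([ 0.24837948, -0.54622417,  0.40366485]), 'orientation': array([-1.79903740e+02, -6.29851745e-03,  2.44518640e+01]), 'contact_force': array([-0.20478394,  0.88220683,  0.16355205]), 'torque': array([ 0.0039459 ,  0.03017236, -0.0108027 ]), 'gripper_force': 0.0, 'opening': 0.08763358534247523}
```

View pics/scene0.png

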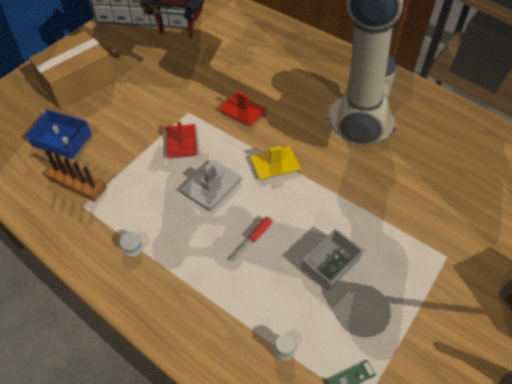

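View pics/top0.png

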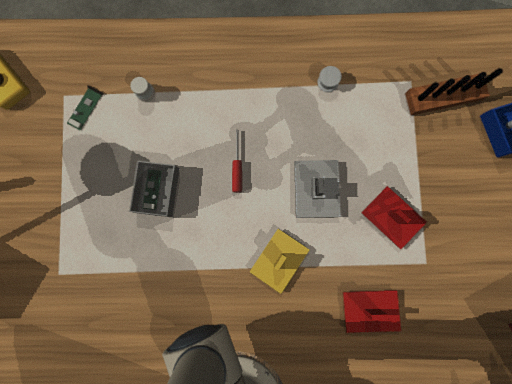

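The grey nested pair is at top (318,188) and scene (210,183). The other inner-lid-shaped things in the top view are red (394,217), red (372,311) and yellow (280,261). Only the grey one fits the description. The tin is at top (155,189), with the screwdriver at (238,165) between them. I'll confirm in one enlarged crop.

Run:
```python
import cv2,pickle,numpy as np
t=pickle.load(open("top.pkl","rb"))["frame"][:,:,::-1];s=pickle.load(open("scene.pkl","rb"))["frame"][:,:,::-1]
c=lambda f,x,y,w,h:cv2.resize(f[y:y+h,x:x+w],(400,300),interpolation=cv2.INTER_CUBIC)
cv2.imwrite("pics/crop.png",np.vstack([np.hstack([c(t,280,145,100,75),c(t,110,150,100,75)]),np.hstack([c(s,165,150,100,75),c(s,285,220,100,75)])]))
```

```text
(no output)
```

View pics/crop.png

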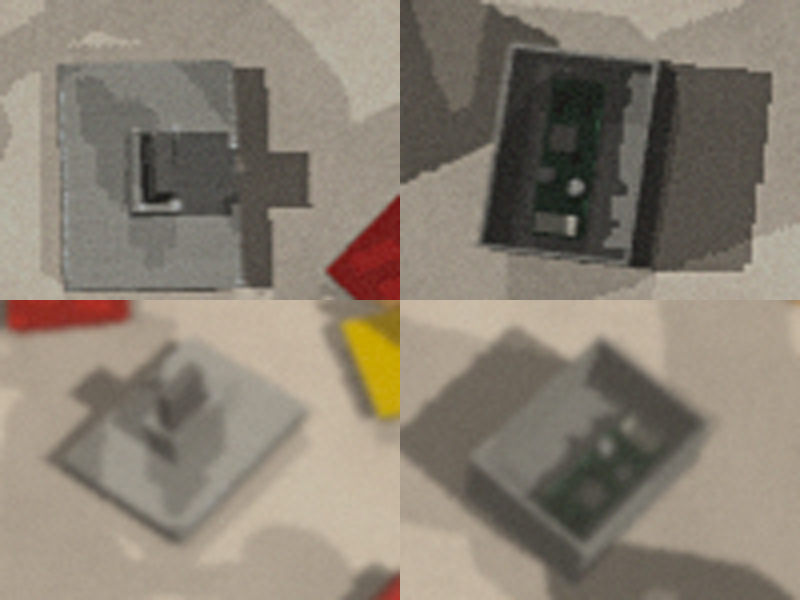

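The crop confirms the grey nested pair, with the tab standing in the collar. In the top view the plate corners are at about (294,160), (338,160), (339.5,217) and (296,217). The tin is the open one with the board.

```bash
cat > h.py <<'E'
import cv2,pickle,numpy as np
def cast(s,uv,z):
    K=np.array([[s["fx"],0,s["cx"]],[0,s["fy"],s["cy"]],[0,0,1]])
    d=cv2.undistortPoints(np.array(uv,float).reshape(-1,1,2),K,np.array(s["dist_coeffs"])).reshape(-1,2)
    R=np.array(s["R"]);c=-R.T@np.array(s["t"])
    w=np.c_[d,np.ones(len(d))]@R
    return c+w*((z-c[2])/w[:,2:])
def fit(P,L,W):
    # P: corners in cyclic order, P0-P1 short side (either); rigid fit to LxW rectangle
    P=np.array(P)[:,:2];best=None
    for m in ([[-L,-W],[L,-W],[L,W],[-L,W]],[[L,-W],[L,W],[-L,W],[-L,-W]],[[-L,-W],[-L,W],[L,W],[L,-W]],[[-L,W],[L,W],[L,-W],[-L,-W]]):
        m=np.array(m)/2;q=P-P.mean(0);U,_,V=np.linalg.svd(m.T@q)
        D=np.diag([1,np.linalg.det(V.T@U.T)]);A=V.T@D@U.T
        e=np.sqrt(((q-m@A.T)**2).sum(1).mean())
        if best is None or e<best[0]:best=(e,P.mean(0),np.degrees(np.arctan2(A[1,0],A[0,0])))
    return best
E
python3 - <<'E'
from h import *
t=pickle.load(open("top.pkl","rb"));s=pickle.load(open("scene.pkl","rb"))
g=lambda p,ox,oy,x0,y0:[((u-ox+.5)/4-.5+x0,(v-oy+.5)/4-.5+y0) for u,v in p]
for n,z,L,W,a,b in(("pair",.02,.141,.107,g([(57,63),(234,62),(240,288),(64,290)],0,0,280,145),g([(50,457),(178,342),(308,410),(180,540)],0,300,165,150)),
 ("tin",.05,.126,.092,g([(510,46),(660,62),(630,264),(480,243)],400,0,110,150),g([(470,455),(600,338),(708,424),(583,548)],400,300,285,220))):
    for c,p in((t,a),(s,b)):
        P=cast(c,p,z);print(n,fit(P,L,W),np.linalg.norm(P-np.roll(P,-1,0),axis=1).round(4))
print("screwdriver",cast(t,[(238,130),(237,192)],.015).round(3))
E
```

```text
pair (np.float64(0.0008902179807124923), array([ 0.50543656, -0.197167  ]), np.float64(-179.77363370164056)) [0.109  0.1397 0.1065 0.1411]
pair (np.float64(0.005897640638795515), array([ 0.50952652, -0.20011909]), np.float64(-178.84559537077263)) [0.1343 0.1148 0.1403 0.1179]
tin (np.float64(0.002225650373726017), array([0.50554972, 0.20177356]), np.float64(172.91366330314085)) [0.0922 0.1232 0.0912 0.1205]
tin (np.float64(0.002606523038952698), array([0.50430579, 0.20146495]), np.float64(172.18342436322095)) [0.1225 0.089  0.1209 0.0905]
screwdriver [[ 0.657 -0.002  0.015]
 [ 0.498 -0.     0.015]]
```

```bash
cat >> h.py <<'E'
def proj(s,X):
    K=np.array([[s["fx"],0,s["cx"]],[0,s["fy"],s["cy"]],[0,0,1]])
    return cv2.projectPoints(np.array(X,float),cv2.Rodrigues(np.array(s["R"]))[0],np.array(s["t"],float),K,np.array(s["dist_coeffs"]))[0].reshape(-1,2)
def rect(x,y,a,L,W,z):
    c,q=np.cos(np.radians(a)),np.sin(np.radians(a))
    return [(x+c*i*L/2-q*j*W/2,y+q*i*L/2+c*j*W/2,z) for i,j in((-1,-1),(1,-1),(1,1),(-1,1))]
def overlay(s,box,k,rects):
    x,y,w,h=box;f=cv2.resize(s["frame"][y:y+h,x:x+w,::-1],None,fx=k,fy=k,interpolation=cv2.INTER_CUBIC)
    for R in rects:
        p=(proj(s,R)-[x,y]+.5)*k-.5
        cv2.polylines(f,[np.round(p*16).astype(int)],True,(0,0,255),1,cv2.LINE_AA,4)
    return f
E
python3 - <<'E'
from h import *
t=pickle.load(open("top.pkl","rb"));s=pickle.load(open("scene.pkl","rb"))
R=[rect(.505,.2016,-7.4,.126,.092,.05),rect(.505,.2016,-7.4,.12,.086,.05)]
cv2.imwrite("pics/tin.png",np.hstack([overlay(t,(130,155,50,70),8,R),overlay(s,(296,225,50*1,70),8,R)]))
print(proj(t,[(0,0,0),(.248,-.546,.4)]),proj(s,[(0,0,0),(.248,-.546,.4)]))
from station import r
for y in (0,180): print(r.inverse_kinematics([.5054,-.1972,.3],[180,0,y]),r.inverse_kinematics([.505,.2016,.35],[180,0,y-7.4]))
E
```

```text
[[236.76239907 403.68654874]
 [646.39488171 351.62561902]] [[360.57178002 118.69099098]
 [169.34090298 -17.84946333]]
[-2.49082095e+01 -3.38818835e+00  8.98049074e+01 -2.54444375e-14
  9.35832810e+01  6.50917905e+01] [ 1.81773256e+01 -3.69838060e+00  8.50362069e+01 -2.54444375e-14
  9.86621737e+01  1.15577326e+02]
[ -24.90820946   -3.38818835   89.80490737    0.           93.58328098
 -114.90820946] [ 18.17732558  -3.6983806   85.03620687   0.          98.66217373
 -64.42267442]
```

View pics/tin.png

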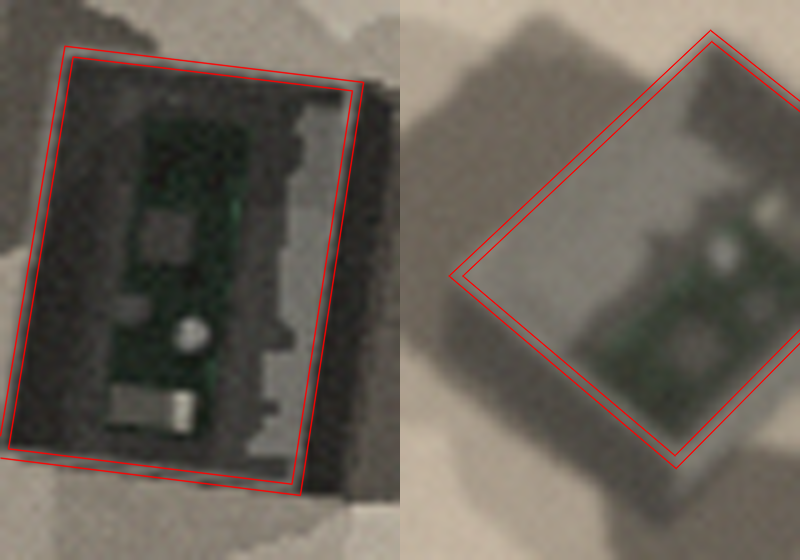

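The tin overlay fits in both views: centre (0.505, 0.2016), angle −7.4°. Next I grasp the tab and lift.

Run:
```python
from station import r
from h import *
p=[.5054,-.1972]
r.reach(p+[.33],[180,0,0.2]); r.servo_line(p+[.235],speed=.12)
s=r.sense();print(s["tcp_pos"],s["contact_force"])
r.grab(35);s=r.sense();print(s["opening"],s["gripper_force"],s["contact_force"],s["torque"])
r.servo_line(p+[.26],speed=.05);r.wait(.2)
r.servo_line(p+[.38],speed=.12);r.wait(.3);s=r.sense();print(s["tcp_pos"],s["orientation"],s["opening"],s["contact_force"],s["torque"],s["clock"])
for n in("scene","top"):
    q=r.snapshot(n);pickle.dump(q,open(n+"1.pkl","wb"))
t=pickle.load(open("top1.pkl","rb"));s=pickle.load(open("scene1.pkl","rb"))
R=[rect(.5054,-.1972,.2,.141,.107,.165)]
print(proj(t,R[0]),proj(s,R[0]))
a=overlay(t,(265,120,135,135),3,R);b=overlay(s,(140,80,130,135),3,R);cv2.imwrite("pics/lift.png",np.hstack([a,b[:a.shape[0]]]))
```

```text
[ 0.50565999 -0.1973808   0.23600475] [-0.36756995  0.48166125  0.24569456]
0.01154789844220901 34.973695278167725 [-0.66055796 -2.12200434  0.5047044 ] [-0.18650603  0.03312477 -0.02513625]
[ 0.50540513 -0.19718398  0.37947772] [-1.79977546e+02  4.36187629e-02  2.00476910e-01] 0.011486994724074452 [ 0.00902671 -0.08439242 -4.68287704] [ 0.071968   -0.02703367 -0.0317549 ] 6.1083
[[354.22550852 213.45720088]
 [351.66385784 145.62230092]
 [299.9044896  146.44824847]
 [301.3455346  213.85090394]] [[209.63968111 124.34240046]
 [173.54228102 156.00403881]
 [204.97146315 176.24460717]
 [240.67791237 142.45880885]]
```

View pics/lift.png

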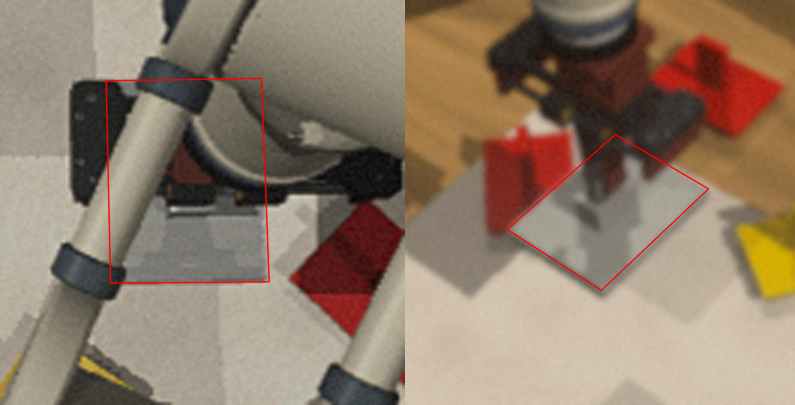

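The pair is lifted and nested, with a load of about 4.7 N and the plate overlay on target. I carry it over the tin and look again before lowering.

Run:
```python
from station import r
from h import *
p=[.505,.2016]
r.servo_line([.505,0,.38],[180,0,-3.6],speed=.18);r.servo_line(p+[.38],[180,0,-7.4],speed=.18)
r.servo_line(p+[.315],speed=.08);r.wait(.4)
s=r.sense();print(s["tcp_pos"],s["orientation"],s["contact_force"],s["torque"],s["clock"])
for n in("scene","top"):
    q=r.snapshot(n);pickle.dump(q,open(n+"2.pkl","wb"))
t=pickle.load(open("top2.pkl","rb"));s=pickle.load(open("scene2.pkl","rb"))
z=.315-.2355
R=[rect(.505,.2016,-7.4,.141,.107,z+.02),rect(.505,.2016,-7.4,.126,.092,.05),rect(.505,.2016,-7.4,.141,.107,z+.007)]
a=overlay(t,(110,140,80,100),5,R);b=overlay(s,(287,190,80,100),5,R);cv2.imwrite("pics/above.png",np.hstack([a,b]))
```

```text
[0.50501957 0.20160134 0.31520407] [-1.79993514e+02 -1.58071554e-02 -7.39918100e+00] [ 0.54781758 -0.53395462 -4.94998702] [ 0.01748031 -0.03518658  0.03244354] 10.075
```

View pics/above.png

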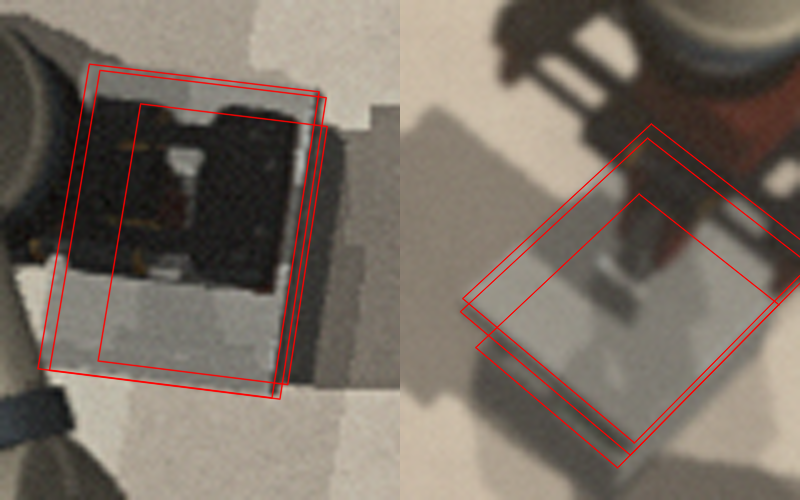

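The lid overlay matches within about 1 mm in both views. I lower it with force checks.

Run:
```python
from station import r
p=[.505,.2016]
r.servo_line(p+[.290],speed=.06);r.wait(.1)
for z in (.286,.283,.280,.2775,.2755,.2745,.2735):
    r.servo_line(p+[z],speed=.03);r.wait(.08);s=r.sense();print(z,s["tcp_pos"].round(4),s["contact_force"].round(2),s["torque"].round(3))
    if s["contact_force"][2]>3: break
print(s["clock"])
```

```text
0.286 [0.505  0.2016 0.286 ] [-1.15  0.05 -5.37] [ 0.001  0.029 -0.007]
0.283 [0.505  0.2016 0.2829] [-0.51 -0.93 -4.08] [ 0.033  0.007 -0.012]
0.28 [0.505  0.2016 0.2799] [-0.3   0.42 -5.07] [ 0.037 -0.036  0.056]
0.2775 [0.505  0.2016 0.2774] [ 0.26 -0.33 -5.05] [-0.046  0.028 -0.036]
0.2755 [0.505  0.2016 0.2755] [ 0.14 -0.09 -5.03] [ 0.044 -0.011 -0.015]
0.2745 [0.505  0.2016 0.2745] [-0.66  0.75 -4.38] [ 0.061  0.011 -0.023]
0.2735 [0.505  0.2016 0.2735] [-0.03  0.72 -5.62] [0.028 0.007 0.012]
13.2083
```

Run:
```python
from station import r
from h import *
p=[.505,.2016];z=.2735
while z>.2655:
    z-=.0007;r.servo_line(p+[z],speed=.02);r.wait(.08);s=r.sense();print(round(z,4),s["tcp_pos"][2].round(4),s["contact_force"].round(2),s["torque"].round(3))
    if s["contact_force"][2]>2: break
print(s["clock"])
```

```text
0.2728 0.273 [ 0.79  0.45 -2.35] [ 0.024 -0.049  0.012]
0.2721 0.273 [-2.23 -1.45  3.57] [-0.122  0.457  0.004]
13.875
```

Run:
```python
from station import r
from h import *
p=[.505,.2016]
r.let_go();r.wait(.4);s=r.sense();print(s["opening"],s["contact_force"],s["clock"])
r.servo_line(p+[.36],speed=.12)
t=r.snapshot("top");s=r.snapshot("scene")
R=[rect(.505,.2016,-7.4,.141,.107,.058),rect(.505,.2016,-7.4,.052,.028,.086)]
a=overlay(t,(110,140,80,100),5,R);b=overlay(s,(287,200,80,100),5,R);cv2.imwrite("pics/seated.png",np.hstack([a,b]))
```

```text
0.08758564199622369 [-0.29698406  0.67382003 -0.81354576] 15.5083
```

View pics/seated.png

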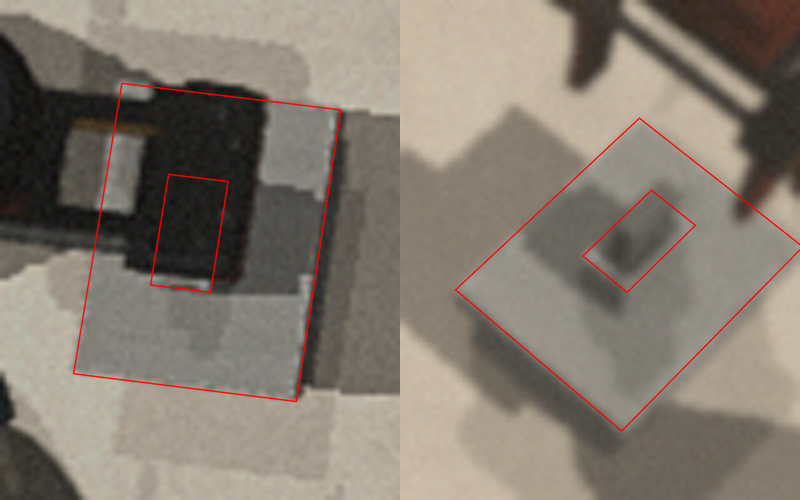

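The pair is seated and the overlay coincides with the plate and collar, with the tab released. Now I take the collar and draw the outer lid up.

Run:
```python
from station import r
from h import *
p=[.505,.2016]
r.servo_line(p+[.243],speed=.1);s=r.sense();print(s["contact_force"].round(2))
r.grab(35);r.wait(.2);s=r.sense();print(s["opening"],s["tcp_pos"],s["gripper_force"],s["contact_force"].round(2),s["torque"].round(3))
for z in (.245,.249,.260,.275):
    r.servo_line(p+[z],speed=.03);r.wait(.1);s=r.sense();print(z,s["contact_force"].round(2),s["torque"].round(3),s["opening"])
    if s["contact_force"][2]<-6: break
print(s["clock"])
```

```text
[ 0.63  0.96 -0.31]
0.027714359491086173 [0.50499867 0.2016361  0.24296203] 34.999818205833435 [0.06 0.66 0.19] [ 0.237 -0.044 -0.004]
0.245 [ 0.15 -0.34 -2.72] [ 0.04  -0.014 -0.006] 0.027724211316895023
0.249 [ 0.23 -0.68 -2.29] [ 0.069  0.022 -0.018] 0.027618580766130444
0.26 [-0.01 -0.23 -2.67] [-0.003  0.01  -0.039] 0.02767659222257734
0.275 [ 0.22 -0.04 -2.  ] [ 0.055  0.006 -0.031] 0.027776279931109583
21.0583
```

The load is about 2.4 N, which is the outer lid alone. I continue up and check.

Run:
```python
from station import r
from h import *
p=[.505,.2016]
r.servo_line(p+[.333],speed=.05);r.wait(.5)
s=r.sense();print(s["tcp_pos"],s["orientation"],s["contact_force"].round(2),s["opening"],s["clock"])
t=r.snapshot("top");s=r.snapshot("scene")
R=[rect(.505,.2016,-7.4,.141,.107,.148),rect(.505,.2016,-7.4,.126,.092,.055)]
a=overlay(t,(110,140,80,100),5,R);b=overlay(s,(287,185,80,100),5,R);cv2.imwrite("pics/end.png",np.hstack([a,b]))
```

```text
[0.50499982 0.20159448 0.33298968] [-1.79999134e+02 -3.69455764e-04 -7.40107002e+00] [-0.12  0.33 -1.67] 0.027946510711782488 22.8667
```

View pics/end.png

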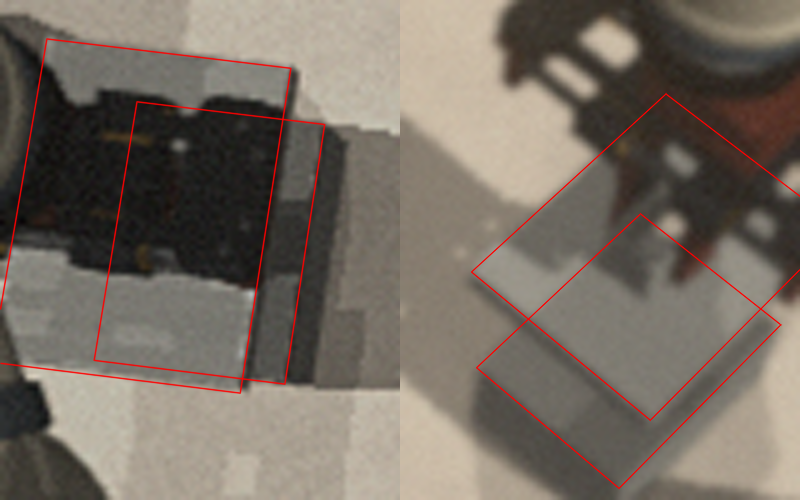

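The outer lid is held level 90 mm above its nested place. The inner lid stays seated, with its flange on the tin overlay.

```bash
python3 -c "
from station import r
print(r.hand_in())"
```

```text
the job is handed in; nothing more can be done
None
```

I handed the job in at about 23 s on the robot's clock: in the last picture the inner lid was seated in the tin and the outer lid was held level and still, 90 mm above its nested place and clear of the tab; hand-in returned no verdict.

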